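# Close the cutlery case and tuck its lid under the lip

## Task

Close the teaspoon case: with your fingertips push the sprung blue lid over until it lies flat on the case, then push it by its black ledge until it is fully home and its free edge is tucked beneath the black lip, so that it stays shut when you take your hand away. Only push on the outside of the lid: do not grip it or reach inside it, and leave everything else on the table where it is.

Things in the scene. Friction and masses are not known exactly. Their poses are not given: they have to be found in the camera images.
- case: shallow white plastic cutlery case with three teaspoons lying in it, fixed to the table. Origin under its middle on the table top. Its +x axis points level from the hinge end to the lip end, y lies along the hinge, z is up. Outside 161 mm along x (from -75 to +86 mm) and 134 mm along y with the hinge ears; side rims 34 mm high, hinge ears 43 mm high, end wall with lip 48 mm high
- lid (a joint): angle of the blue lid, rad: 0 = folded over flat on the case, 1.57 = standing upright on its hinge. It starts at 1.0 to 1.5. A hinge spring and some friction: about 1 to 3 N across the lid 70 mm from the hinge folds it down; let go before it is tucked, it springs back up to about 0.9. Stops at 0 and 1.75
- hinge_bar (a joint): slide of the hinge bar, and the lid with it, along the case's +x in slots of the ears, m: 0 = drawn back, 0.016 = fully home at its stop. Stiff: takes about 5 N and stays where it is left. It starts at 0 to 0.003. With the lid flat, the lid's free edge passes beneath the lip from 0.005 on; with the lid not flat, the edge meets the lip and is stopped
- hinge_axis (a point): middle of the hinge line, 37 mm above the table, 78 mm from the case's origin towards -x when the slide reads 0; moves with the slide. At lid angle a the lid's middle plane runs from here along (cos a) case x + (sin a) up
- ledge (a point): middle of the foot of the black push ledge on the lid's outer face (the face that is on top once folded; it looks towards the hinge end and up while the lid stands). The ledge's upright side, 9 mm high and 96 mm wide, looks to the hinge and lies 88 mm from the hinge line; its other side slopes down to the face. The outer face lies 2.5 mm off the hinge line's plane. Axes are the lid's: x away from the hinge, y along it, z out of the outer face
- lid_edge (a point): middle of the lid's free edge, 138 mm from the hinge line; the lid is blue, 132 x 118 x 4 mm
- lid_liner: cork lining on the lid's inner face, 124 x 108 x 1 mm; origin on the hinge line, axes as the lid's. Fingers touch it only when they grip the lid or hook it from inside
- lip: fixed black retaining lip across the end of the case opposite the hinge, 21 x 124 x 5 mm, origin at its middle 45 mm above the table. Its underside is 42.5 mm above the table, 3 mm above the top face of the flat lid (39.5 mm)
- lip_edge (a point): middle of the lip's lower edge that faces the hinge
- mug: white mug, 82 mm across, 94 mm high; a loose bystander, origin at the centre of its underside, z up
- salt: clear glass salt shaker with grey cap, 44 mm across, 90 mm high; a loose bystander, origin at the centre of its underside, z up
- pepper: pepper shaker with grey filling and grey cap, 44 mm across, 90 mm high; a loose bystander, origin at the centre of its underside, z up
- egg_timer: red and cream kitchen timer, 52 mm across, 58 mm high; a loose bystander, origin at the centre of its underside, z up
- keys: bunch of keys with a red tag, 84 x 118 x 8 mm; a loose bystander, origin at the centre of its underside, z up
- matchbox: blue matchbox, 36 x 54 x 15 mm; a loose bystander, origin at the centre of its underside, z up
- tea_light: tea light in a metal cup, 38 mm across, 15 mm high; a loose bystander, origin at the centre of its underside, z up

How it is judged (in metres and radians):
On the way, in this order (a step that is already met when the one before it is completed fails the run):
1. the lid is folded over flat (value of joint lid below 0.1 rad), for 0.05 s.
2. the flat lid is pushed home beneath the lip (value of joint lid below 0.06 rad and value of joint hinge_bar above 0.012 m), for 0.1 s.
At the end, for the whole second after the job is handed in: with the hand away the lid stays flat (joint lid under 0.06 rad), slid home (joint hinge_bar over 0.012 m of its 0.016 m), its free edge lower than the lip's underside, at rest (all of step 2 and z of lid_edge in the frame of lip below -0.0025 m and velocity of joint lid between -0.05 and 0.05 rad/s); the robot touches nothing.
It fails at once if the fingers grip the lid or hook it from inside (they touch its cork lining) (contact force between the fingers and lid_liner above 0.5 N).
It fails at once if a loose bystander (mug, salt, pepper, egg timer, keys, matchbox, tea light) is moved more than 20 mm or lifted so far (distance of any of mug, salt, pepper, egg_timer, keys, matchbox, tea_light from where it was at the start of the episode above 0.02 m).
It fails at once if a standing bystander is knocked over (angle between any of mug, salt, pepper, egg_timer's own z axis and vertical above 0.5 rad).
It also fails if it takes over 32 s, if anything falls off the work surface, if the arm or the gripper's body presses on something with over 40 N, if the wrist force passes 120 N, or if a joint passes its speed limit or range.

## Robot

A 6-joint arm with a two-finger parallel gripper is mounted at the origin on a cart in front of the work surface, level with it; the furniture and walls round the work are solid. World frame = base frame: x ahead of the robot, y to its left, z up, the work surface at z = 0. Lengths are in mm, angles in rad, forces in N, time in s.
With the tool pointing down it reaches from about 250 to 850 mm from the base axis. Payload 12.5 kg.
Tool frame: the origin (TCP) lies at the very end of the fingers, on their centre line; the grasp point (between the pads) lies 19 mm behind it; z points along the fingers, y is the direction in which the jaws open and shut (so a half turn about z gives the same grasp; the last joint's range is limited). The gripper opens to 93 mm and grips with 3 to 60 N. Pads are 15 mm wide; open, the fingers measure 128 mm over their backs; the gripper's body (75 mm by 188 mm) begins 65 mm behind the grasp point.
Start: joints at [-1.274, 0.351, 1.652, -0, 1.139, -0.085], TCP at [204.943, -510.375, 218.633] pointing down, gripper open.
Joint ranges: [-2.75, 2.75], [-0.79, 2.1], [0.01, 2.65], [-1.57, 4.71], [0.07, 3.14], [-2.87, 2.87]. Speed limits (rad/s): [2.22, 2.22, 2.79, 3.14, 3.14, 3.14].

## Interface

Orientations are given as a unit quaternion [w, x, y, z].
In Python, from rig import ctrl gives the robot as it stands.
- The arm moves only by the tool step_arm, never from a script. Its argument "steps" is a list that holds one entry, the list of rows, each a list of 7 numbers: the closure in counts, from 0 (fully open) to 255 (shut), then the shift along the world's x, y, z in m, then the turn, a rotation vector about the world's x, y, z in rad. A call has 1 to 5 rows; each row shifts and turns the commanded pose from where the row before left it; what a row does not reach is not made up. A row lasts 1/12 s, in which the tool goes at most 41.7 mm and 7.16 degrees, less where a joint would pass 70% of its speed; a pose out of reach is approached as far as the arm can. A call with a gripper value outside its range is refused whole. The fingers move at their own pace and stop on an object; "force" is the grip in N (left out, the last holds). Time passes only in rows, so rows that do not move let the fingers close. It gives the time, the measured TCP pose, the force and the opening at its end, in the units of the state.
- ctrl.state(): the state, without advancing time (a new reading comes with each control period).
- ctrl.camera(name): name is "scene" or "top" or "wrist"; returns a dict with "pixels" (420x560x3 uint8, red, green, blue), "z_map" (420x560 float32, mm along the optical axis (not along the pixel's ray), 0 where there is no reading), "intrinsics" (3x3 intrinsics, pixels), "k1" (the pictures are not rectified: a ray, as slopes to the right and down, at radius r is drawn at 1 + k1 r^2 times it, then the intrinsics apply), "R" (3x3) and "t" (3): a world point X has camera coordinates R X + t; the wrist camera has in their place "T_tool_cam" (4x4, takes a point from camera to tool coordinates, whose origin is the TCP and whose axes are the flange's). Camera axes: x right, y down, z forward; pixel columns grow to the right and rows downward; lengths in mm; the calibration is good to about 2 mm. A picture is of the moment at which its call begins: read the wrist's pose just before it.
- ctrl.finish_job(): hands the job in, once; it reports no verdict.
The state is a dict: "t": time; "joint_positions": joint angles; "joint_velocities": joint speeds; "joint_torque": joint torques, N m; "ee_pos": TCP position; "ee_rot": TCP orientation; "force": force on the tool from outside, world axes, zero at the start; "wrist_torque": the same for the moment, N m; "width": opening from 0.0 (shut) to 1.0 (fully open).
Only numpy, scipy, OpenCV 4.12 (cv2) and the standard library are available. Lean on these libraries where they do the work, as an engineer would, in place of code of your own. Each camera call takes 0.05 s, during which the arm holds its last target.

## Working session

There is one attempt and no reset: what is moved stays moved. The work goes in short steps, Python scripts to look and compute and a tool call to move; the robot and the scene stay as the last step left them, time stands still between calls to the robot, and variables do not carry over. Pictures are saved under pics/ and viewed, and the job is handed in when it is done.

Besides the shell and the picture viewer there is one more tool, called after ">>>" by a JSON object that holds its "api" and its "payload". step_arm: Moves the arm, as the interface text tells. Its arguments: {"type":"object","properties":{"steps":{"type":"array"},"force":{"type":"number"}},"required":["steps"]}

```bash
ls; mkdir -p pics; python3 - <<'E'
from rig import ctrl
import cv2, pickle
s=ctrl.state(); print(s)
d={}
for n in ["scene","top"]:
    c=ctrl.camera(n); d[n]=c
    cv2.imwrite(f"pics/{n}0.png",c["pixels"][:,:,::-1])
    print(n,c["intrinsics"],c["k1"],c["R"],c["t"])
pickle.dump(d,open("cams0.pkl","wb"))
E
```

```text
pics
{'t': 0.0, 'joint_positions': array([-1.27359163e+00,  3.51259078e-01,  1.65242237e+00, -2.34326380e-05,
        1.13909708e+00, -8.45916481e-02]), 'joint_velocities': array([ 1.17080467e-03,  8.58791597e-04,  6.84723133e-06, -2.19501746e-03,
       -1.42355785e-03, -7.53808921e-04]), 'joint_torque': array([-4.88298028e-04, -4.97321248e+01, -2.85256040e+01,  6.99243578e-02,
        2.57221854e-02, -8.19994261e-05]), 'ee_pos': array([ 204.84448133, -510.05798528,  218.08957228]), 'ee_rot': array([-5.88461709e-04,  9.81833107e-01,  1.89745613e-01, -7.34929503e-05]), 'force': array([ 0.09424522, -0.473381  , -0.27282073]), 'wrist_torque': array([ 0.02717578,  0.0580999 , -0.01607184]), 'width': 0.9995728666748123}
scene [[411.64118439   0.         277.51144864]
 [  0.         411.64118439 210.7604169 ]
 [  0.           0.           1.        ]] -0.043026108192503514 [[-0.42978309 -0.90271073  0.01999585]
 [-0.54526152  0.24182159 -0.8026283 ]
 [ 0.71970575 -0.35585904 -0.59614426]] [255.330954   302.61549915 822.4634477 ]
top [[527.84478866   0.         285.83962872]
 [  0.         527.84478866 207.94383017]
 [  0.           0.           1.        ]] -0.18936354807378986 [[ 0.06060659 -0.99816112  0.001105  ]
 [-0.97784554 -0.0595952  -0.20066518]
 [ 0.20036203  0.01108111 -0.97965926]] [  18.94981172  521.73533737 1219.60141593]
```

View pics/scene0.png

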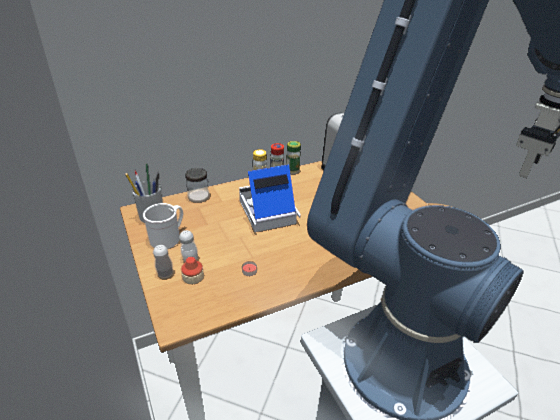

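View pics/top0.png

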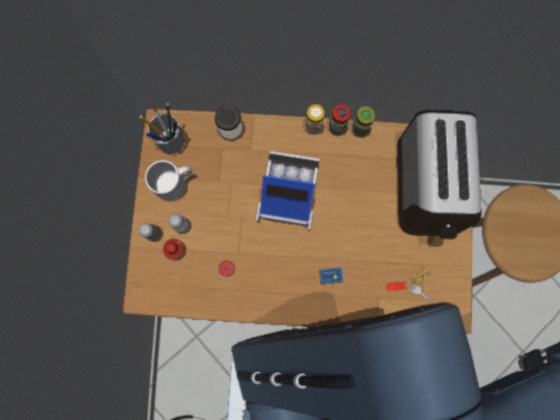

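The case is in the middle of the table: in the top view its hinge end is near (~(285,222)) and its lip end far (~(294,158)). The lid's outer face and black ledge (~(288,194)) face the robot. Next I'll measure with enlarged crops.

```bash
cat > h.py <<'E'
import numpy as np, cv2, pickle
def p2w(c,u,v,z=None):
    K=c["intrinsics"];k1=c["k1"]
    D=np.array([k1,0,0,0,0],float)
    # r on undistorted slopes: forward distort x*(1+k1 r^2) -> cv2 model
    p=cv2.undistortPointsIter(np.array([[[u,v]]],float),K,D,None,None,(3,100,1e-12))[0,0]
    if z is None: z=c["z_map"][int(round(v)),int(round(u))]
    X=np.array([p[0]*z,p[1]*z,z]); return c["R"].T@(X-c["t"])
def plane_h(c,u,v,h):
    a=p2w(c,u,v,500.);b=p2w(c,u,v,1500.)
    return a+(b-a)*(h-a[2])/(b[2]-a[2])
def w2p(c,X):
    r=cv2.Rodrigues(c["R"])[0]
    return cv2.projectPoints(np.array(X,float).reshape(-1,3),r,c["t"],c["intrinsics"],np.array([c["k1"],0,0,0,0.]))[0][:,0]
def cloud(c):
    h,w=c["z_map"].shape
    vv,uu=np.mgrid[0:h,0:w]
    pts=np.stack([uu,vv],-1).reshape(-1,1,2).astype(float)
    p=cv2.undistortPointsIter(pts,c["intrinsics"],np.array([c["k1"],0,0,0,0.]),None,None,(3,50,1e-10))[:,0]
    z=c["z_map"].reshape(-1,1).astype(float)
    X=np.concatenate([p*z,z],1)
    return ((X-c["t"])@c["R"]).reshape(h,w,3)
E
python3 - <<'E'
from h import *
d=pickle.load(open("cams0.pkl","rb"))
for n,(x,y,w,h) in dict(top=(240,140,100,100),scene=(220,150,100,90)).items():
    im=d[n]["pixels"][y:y+h,x:x+w,::-1]
    cv2.imwrite(f"pics/{n}0c.png",cv2.resize(im,None,fx=6,fy=6,interpolation=cv2.INTER_CUBIC))
for n in d:
    c=d[n];W=cloud(c);px=c["pixels"].astype(int)
    blue=(px[...,2]>90)&(px[...,2]>px[...,0]*2)&(px[...,2]>px[...,1]*2)&(c["z_map"]>0)
    box={'top':(140,240,240,340),'scene':(150,240,220,320)}[n]
    m=np.zeros_like(blue);m[box[0]:box[1],box[2]:box[3]]=1
    P=W[blue&m]; med=np.median(P,0);P=P[np.linalg.norm(P-med,axis=1)<110]
    c0=P.mean(0);U,S,V=np.linalg.svd(P-c0,full_matrices=False);nrm=V[2]*np.sign(V[2][2])
    print(n,len(P),c0,"n",nrm,"rms",S[2]/len(P)**.5,"lo",P.min(0),"hi",P.max(0),"angle",np.arctan2(np.hypot(*nrm[:2]),nrm[2]),"dir xy",np.arctan2(-nrm[1],-nrm[0]))
    # table check
    for uv in {'top':[(220,250),(350,200)],'scene':[(230,300),(340,285)]}[n]: print(uv,p2w(c,*uv))
E
```

```text
scene 1551 [526.03316532  52.20975617  94.66706541] n [-0.86318705  0.08964377  0.49686227] rms 1.993188725524939 lo [488.09829731 -10.29314847  42.17941654] hi [567.23961204 111.54428977 156.61001273] angle 1.0508169201184854 dir xy -0.10348111611770265
(230, 300) [296.46521887 262.54205574  -0.57199746]
(340, 285) [ 2.38937219e+02  1.65585869e-01 -1.06415125e+01]
top 1203 [528.91195298  50.80047276  97.88025344] n [-0.86401977  0.08995807  0.49535581] rms 1.5945808295941826 lo [495.45129971  -6.01622658  45.66198166] hi [567.17727404 109.66223884 160.29650161] angle 1.0525519447531277 dir xy -0.10374197136118714
(220, 250) [414.35089467 208.14218349  -2.02276383]
(350, 200) [ 561.92653959 -110.0540304    -5.08431929]
```

View pics/top0c.png

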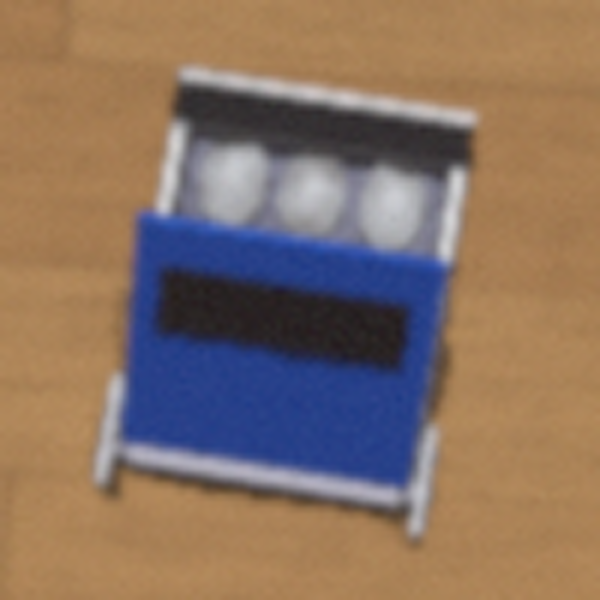

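View pics/scene0c.png

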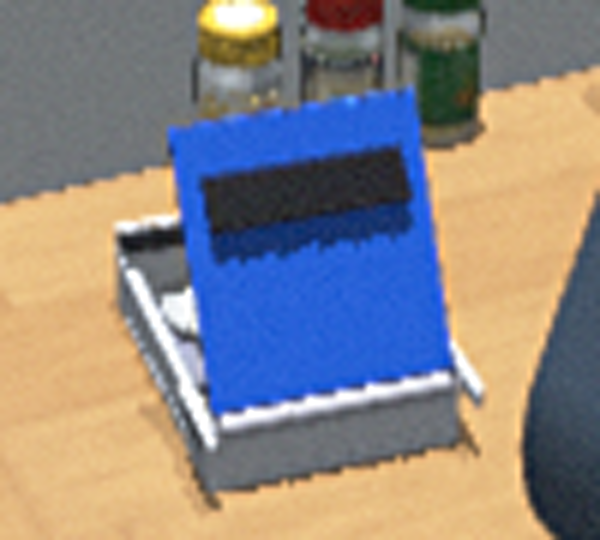

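```bash
python3 - <<'E'
from h import *
d=pickle.load(open("cams0.pkl","rb"));c=d["top"]
f=lambda x,y:(240+(x+.5)/6-.5,140+(y+.5)/6-.5)
for n,uv,h in [("far L",(181,72),48),("far R",(477,117),48),("lip near L",(178,122),47.5),("lip near R",(470,166),47.5),("earL near",(104,487),43),("earR near",(414,537),43),("hingebar L",(125,452),39),("hingebar R",(405,496),39)]:
    print(n,plane_h(c,*f(*uv),h).round(1))
yaw=-.104;ex=np.array([np.cos(yaw),np.sin(yaw),0]);ey=np.array([-ex[1],ex[0],0])
for nm,uv in [("lid TL",(138,213)),("lid TR",(448,265)),("ledge L",(158,332)),("ledge R",(402,368))]:
    print(nm,uv,p2w(c,*f(*uv)).round(1), plane_h(c,*f(*uv),157 if 'lid' in nm else 114).round(1))
W=cloud(c)
m=(W[...,2]>60)&(c["z_map"]>0)
# obstacle heightmap in coarse cells
P=W[m]
for nm,(y0,y1,x0,x1) in dict(toaster=(105,240,395,482),stool=(180,290,482,560),jars=(100,140,300,380),jar=(100,140,210,245)).items():
    Q=W[y0:y1,x0:x1].reshape(-1,3);Q=Q[Q[:,2]>30]; 
    print(nm,len(Q), len(Q) and (np.percentile(Q,2,axis=0).round(),np.percentile(Q,98,axis=0).round()))
E
```

```text
far L [660.6  99.1  48. ]
far R [648.7 -23.9  48. ]
lip near L [639.2  98.9  47.5]
lip near R [627.7 -22.1  47.5]
earL near [485.8 118.6  43. ]
earR near [473.   -7.2  43. ]
hingebar L [501.4 111.4  39. ]
hingebar R [490.2  -2.8  39. ]
lid TL (138, 213) [569.8 105.9 158.5] [570.2 106.  157. ]
lid TR (448, 265) [587.7 -15.5  37.9] [557.2 -10.6 157. ]
ledge L (158, 332) [536.3  97.9 107.8] [534.9  97.6 114. ]
ledge R (402, 368) [528.9   3.  103.1] [526.5   3.3 114. ]
toaster 9047 (array([ 469., -378.,   45.]), array([ 735., -237.,  195.]))
stool 42 (array([ 265.,   36., 1299.]), array([ 265.,   36., 1299.]))
jars 1349 (array([ 728., -145.,   34.]), array([770.,  14., 113.]))
jar 708 (array([700., 175.,  34.]), array([760., 236.,  91.]))
```

>>> {"api": "step_arm", "payload": {"steps": [[[255, 0.014, 0.028, 0.002, 0, 0, -0.024], [255, 0.014, 0.028, 0.002, 0, 0, -0.024], [255, 0.014, 0.028, 0.002, 0, 0, -0.024], [255, 0.014, 0.028, 0.002, 0, 0, -0.024], [255, 0.014, 0.028, 0.002, 0, 0, -0.024]]], "force": 20}}

```text
t: 0.52
ee_pos: [275.2, -368.9, 228.5]
ee_rot: [-0.0, 0.992, 0.13, -0.0]
force: [0.5, 0.8, -0.6]
width: 0.692
```

>>> {"api": "step_arm", "payload": {"steps": [[[255, 0.014, 0.028, 0.002, 0, 0, -0.024], [255, 0.014, 0.028, 0.002, 0, 0, -0.024], [255, 0.014, 0.028, 0.002, 0, 0, -0.024], [255, 0.014, 0.028, 0.002, 0, 0, -0.024], [255, 0.014, 0.028, 0.002, 0, 0, -0.024]]]}}

```text
t: 0.93
ee_pos: [345.2, -228.9, 238.6]
ee_rot: [-0.0, 0.998, 0.07, -0.0]
force: [0.2, 0.2, 0.5]
width: 0.334
```

>>> {"api": "step_arm", "payload": {"steps": [[[255, 0.014, 0.028, 0, 0, 0, -0.024], [255, 0.014, 0.028, 0, 0, 0, -0.024], [255, 0.014, 0.028, 0, 0, 0, -0.024], [255, 0.014, 0.028, 0, 0, 0, -0.024], [255, 0.014, 0.028, 0, 0, 0, -0.024]]]}}

```text
t: 1.35
ee_pos: [415.2, -88.8, 238.6]
ee_rot: [-0.0, 1.0, 0.01, -0.0]
force: [0.7, -1.4, -0.8]
width: 0.014
```

>>> {"api": "step_arm", "payload": {"steps": [[[255, 0.0135, 0.0288, 0, 0, 0, -0.025], [255, 0.0135, 0.0288, 0, 0, 0, -0.025], [255, 0.0135, 0.0288, 0, 0, 0, -0.025], [255, 0.0135, 0.0288, 0, 0, 0, -0.025], [255, 0.0135, 0.0288, 0, 0, 0, -0.025]]]}}

```text
t: 1.77
ee_pos: [482.7, 55.3, 238.5]
ee_rot: [0.0, 0.999, -0.052, -0.0]
force: [0.9, -0.5, 0.3]
width: 0.005
```

```bash
python3 - <<'E'
from rig import ctrl
from h import *
s=ctrl.state();print(s["t"],s["ee_pos"],s["ee_rot"],s["joint_positions"],s["width"])
d={}
for n in ["scene","top","wrist"]:
    c=ctrl.camera(n);d[n]=c
    cv2.imwrite(f"pics/{n}1.png",c["pixels"][:,:,::-1])
pickle.dump(d,open("cams1.pkl","wb"))
print(d["wrist"]["T_tool_cam"])
E
```

```text
1.7667 [482.68283973  55.27217495 238.45405475] [ 2.83507426e-05  9.98641388e-01 -5.21089551e-02 -1.83673586e-04] [ 1.81735630e-02  2.11913530e-01  1.78779969e+00 -3.38136646e-05
  1.14224985e+00  1.69324908e+00] 0.004914149745351489
[[-3.01307213e-04 -9.53560170e-01 -3.01202443e-01  8.46103413e+01]
 [ 9.99997669e-01  3.56651363e-04 -2.12944835e-03 -1.90211249e+00]
 [ 2.13798139e-03 -3.01202383e-01  9.53557840e-01 -1.65569293e+02]
 [ 0.00000000e+00  0.00000000e+00  0.00000000e+00  1.00000000e+00]]
```

View pics/scene1.png

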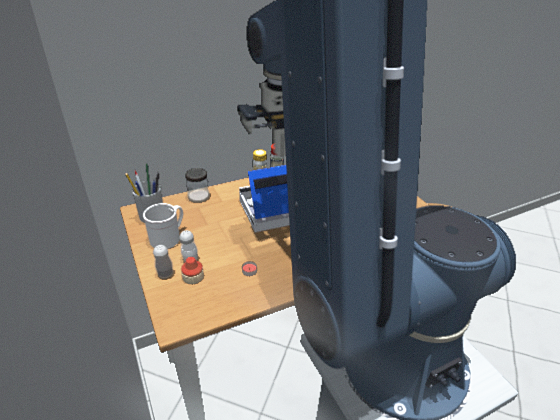

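View pics/wrist1.png

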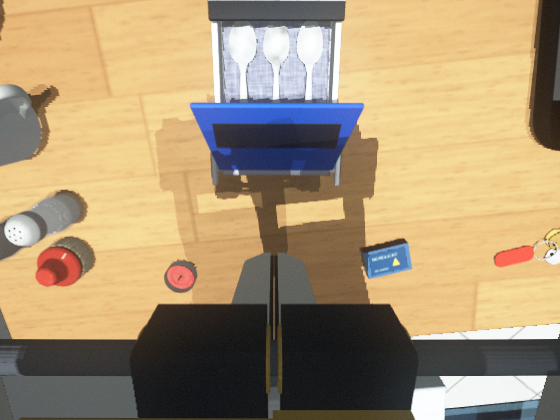

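The wrist view shows the gripper shut and squared to the case, with the lid edge at about row 104, the ledge at about row 136 and the lip at about row 12. The fingertips are at (275,255), in line with the lid. I'll re-measure the hinge and lid with this closer view.

```bash
cat >> h.py <<'E'
from scipy.spatial.transform import Rotation as Ro
def wristcam(c,pos,q):
    T=np.eye(4);T[:3,:3]=Ro.from_quat([q[1],q[2],q[3],q[0]]).as_matrix();T[:3,3]=pos
    M=T@c["T_tool_cam"]; c=dict(c);c["R"]=M[:3,:3].T;c["t"]=-M[:3,:3].T@M[:3,3];return c
def lidfit(c,box):
    W=cloud(c);px=c["pixels"].astype(int)
    blue=(px[...,2]>70)&(px[...,2]>px[...,0]*1.8)&(px[...,2]>px[...,1]*1.5)&(c["z_map"]>0)
    m=np.zeros_like(blue);m[box[0]:box[1],box[2]:box[3]]=1
    P=W[blue&m]
    for i in range(4):
        c0=np.median(P,0) if i==0 else P.mean(0);V=np.linalg.svd(P-P.mean(0),full_matrices=False)[2];n=V[2]*np.sign(V[2][2]);r=(P-P.mean(0))@n;P=P[abs(r)<max(3,2.5*r.std())]
    return P,P.mean(0),n,((P-P.mean(0))@n).std()
E
python3 - <<'E'
from h import *
d=pickle.load(open("cams1.pkl","rb"))
c=wristcam(d["wrist"],[482.68,55.27,238.45],[0,.998641,-.052109,-.00018])
cv2.imwrite("pics/w1c.png",cv2.resize(c["pixels"][0:200,170:390,::-1],None,fx=3.6,fy=3,interpolation=cv2.INTER_CUBIC))
P,c0,n,s=lidfit(c,(95,180,185,370))
a=np.arctan2(np.hypot(*n[:2]),n[2]);print(len(P),c0,n,s,"a",a,"yaw",np.arctan2(-n[1],-n[0]))
ex=-n[:2]/np.hypot(*n[:2])
sdist=(c0[2]-37-2.5*np.cos(a))/np.sin(a)
H=c0[:2]-ex*(sdist*np.cos(a)-2.5*np.sin(a));print("s",sdist,"hinge pt",H,"P range",P.min(0),P.max(0))
for nm,uv,h in [("lidL",(192,104),157.5),("lidR",(363,104),157.5),("lipnearL",(208,19),47.5),("lipnearR",(345,19),47.5)]:
    print(nm,plane_h(c,*uv,h), p2w(c,uv[0],uv[1]-2 if 'lip' in nm else uv[1]+2))
for uv in [(150,120),(330,220),(250,210)]: print(p2w(c,*uv))
E
```

```text
6579 [538.55025101  49.74781319 116.74450041] [-0.86063464  0.09212519  0.5008203 ] 0.624511143829968 a 1.046250094464432 yaw -0.10663726223388166
s 90.68492054281592 hinge pt [495.54297313  54.35145492] P range [492.35583473 -10.91729991  45.10830319] [570.31152193 110.32159744 159.04626403]
lidL [569.5978558  103.68215375 157.5       ] [568.32812415 104.04153837 156.89555459]
lidR [557.6283353  -10.44079832 157.5       ] [556.24325283 -10.91729991 155.34380673]
lipnearL [642.29591848 101.11442074  47.5       ] [643.95000623 100.88490516  47.29939089]
lipnearR [629.26595794 -22.60661725  47.5       ] [639.94190891 -32.75082915  -3.04363583]
[5.59260707e+02 1.88517223e+02 3.76093569e-01]
[420.14194228  -4.40982393  -0.89931456]
[4.43269683e+02 9.07235589e+01 2.83519326e-01]
```

View pics/w1c.png

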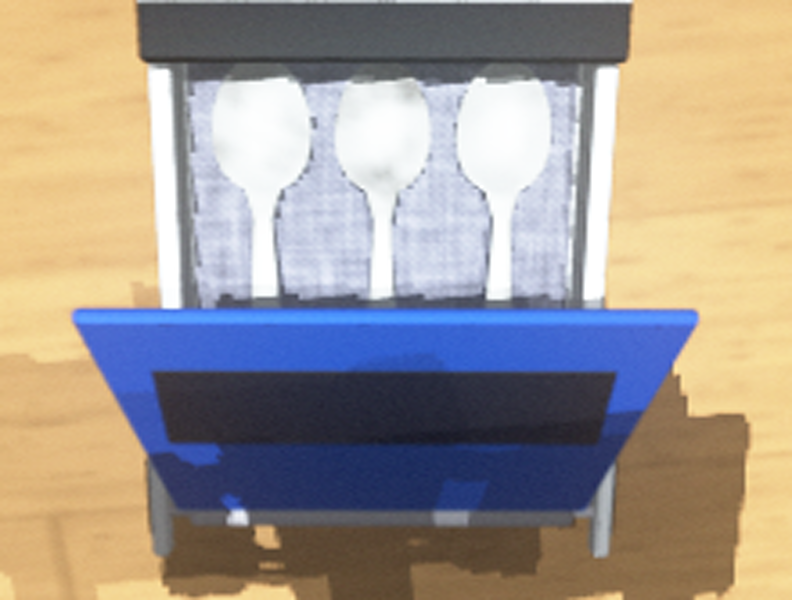

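>>> {"api": "step_arm", "payload": {"steps": [[[255, 0, 0, -0.0285, 0, 0, 0], [255, 0, 0, -0.0285, 0, 0, 0], [255, 0, 0, -0.0285, 0, 0, 0], [255, 0, 0, -0.0285, 0, 0, 0], [255, 0, 0, -0.0285, 0, 0, 0]]]}}

```text
t: 2.33
ee_pos: [481.9, 52.6, 95.0]
ee_rot: [0.0, 0.999, -0.052, -0.0]
force: [0.5, 0.2, 0.6]
width: 0.006
```

>>> {"api": "step_arm", "payload": {"steps": [[[255, 0.01, -0.001, 0, 0, 0, 0], [255, 0.01, -0.001, 0, 0, 0, 0], [255, 0.007, -0.0008, 0, 0, 0, 0], [255, 0.005, -0.0005, 0, 0, 0, 0], [255, 0.004, -0.0005, 0, 0, 0, 0]]]}}

```text
t: 2.75
ee_pos: [519.4, 49.4, 97.2]
ee_rot: [-0.0, 0.999, -0.052, 0.001]
force: [-1.4, 0.1, -0.4]
width: 0.003
```

>>> {"api": "step_arm", "payload": {"steps": [[[255, 0.0065, -0.0007, -0.005, 0, 0, 0], [255, 0.0065, -0.0007, -0.006, 0, 0, 0], [255, 0.0045, -0.0005, -0.005, 0, 0, 0], [255, 0.0045, -0.0005, -0.005, 0, 0, 0]]]}}

```text
t: 3.08
ee_pos: [541.0, 47.4, 74.6]
ee_rot: [-0.0, 0.999, -0.052, 0.0]
force: [-0.8, -0.0, 2.8]
width: 0.006
```

```bash
cat > look.py <<'E'
import sys
from rig import ctrl
from h import *
k=sys.argv[1]
s=ctrl.state();c=ctrl.camera("wrist")
print(s["t"],s["ee_pos"].round(1),s["force"].round(1),s["wrist_torque"].round(2))
cv2.imwrite(f"pics/w{k}.png",c["pixels"][:,:,::-1])
c=wristcam(c,s["ee_pos"],s["ee_rot"]);pickle.dump(c,open(f"w{k}.pkl","wb"))
P,c0,n,sd=lidfit(c,(0,330,100,460))
a=np.arctan2(-n[0]*.9943+n[1]*.1058,n[2]);print("lid a",a,"c0",c0.round(1),"std",sd.round(2),len(P),P.min(0).round(1),P.max(0).round(1))
E
python3 look.py 2
```

```text
3.0833 [541.   47.4  74.6] [-0.8 -0.   2.8] [0.1  0.16 0.01]
lid a 0.573413991927918 c0 [578.5  48.1  92.9] std 0.69 28358 [497.3 -14.   42.9] [617.2 112.7 114.9]
```

View pics/w2.png

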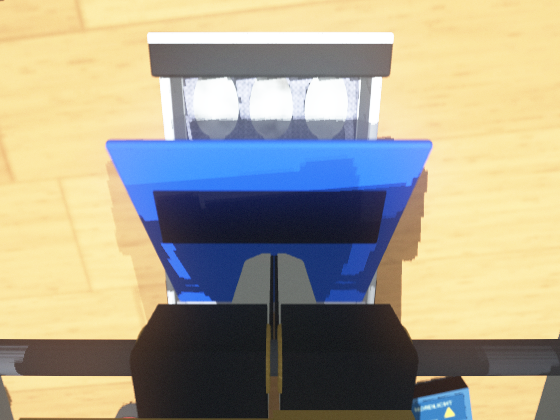

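The wrist picture shows the lid folded to 0.57 rad, with the fingertips at (275,255) on the blue face short of the ledge (lower edge about row 243). I'll continue the arc.

>>> {"api": "step_arm", "payload": {"steps": [[[255, 0.0032, -0.0003, -0.005, 0, 0, 0], [255, 0.0032, -0.0003, -0.005, 0, 0, 0], [255, 0.0022, -0.0002, -0.006, 0, 0, 0], [255, 0.0022, -0.0002, -0.006, 0, 0, 0], [255, 0.001, -0.0001, -0.006, 0, 0, 0]]]}}

```text
t: 3.55
ee_pos: [552.3, 46.3, 46.4]
ee_rot: [0.0, 0.999, -0.052, -0.0]
force: [-2.3, -0.6, 3.4]
width: 0.005
```

```bash
python3 look.py 3
```

```text
3.55 [552.3  46.3  46.4] [-2.3 -0.6  3.4] [-0.03  0.37 -0.01]
lid a 0.13095379284928874 c0 [576.   47.3  48.2] std 1.13 24108 [512.1 -16.3  40.5] [638.7 110.4  55.5]
```

View pics/w3.png

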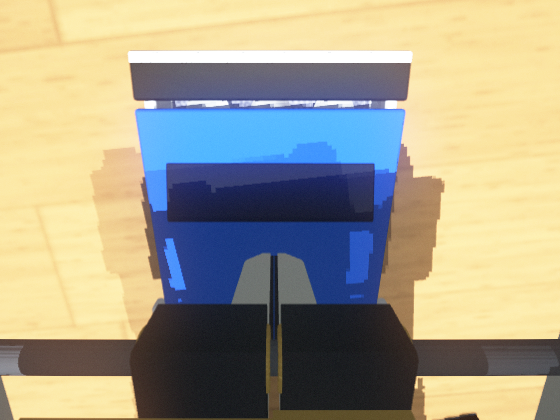

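The lid is at 0.13 rad. Its edge (row 110) still shows a gap to the lip's near edge (row 100), so it hasn't caught. I'll press it down flat.

>>> {"api": "step_arm", "payload": {"steps": [[[255, 0.0005, 0, -0.003, 0, 0, 0], [255, 0, 0, -0.002, 0, 0, 0], [255, 0, 0, -0.0015, 0, 0, 0], [255, 0, 0, -0.001, 0, 0, 0]]]}}

```text
t: 3.93
ee_pos: [553.0, 46.3, 39.7]
ee_rot: [-0.0, 0.999, -0.052, 0.0]
force: [-0.4, -0.7, 3.4]
width: 0.005
```

```bash
python3 look.py 4
```

```text
3.9333 [553.   46.3  39.7] [-0.4 -0.7  3.4] [-0.08  0.16 -0.01]
lid a 0.03105443566712784 c0 [576.2  47.4  39.8] std 1.19 24711 [516.7 -15.6  36.9] [639.6 110.3  44.1]
```

View pics/w4.png

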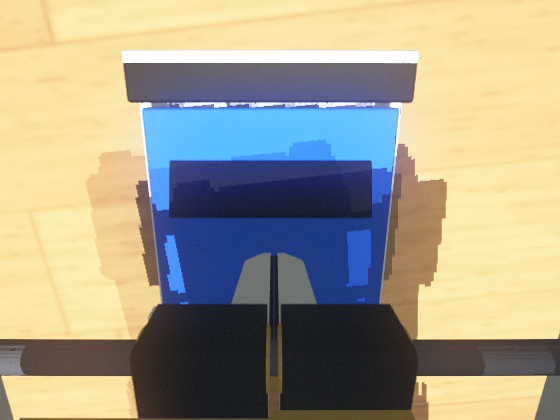

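>>> {"api": "step_arm", "payload": {"steps": [[[255, 0, 0, -0.001, 0, 0, 0], [255, 0, 0, -0.0005, 0, 0, 0]]]}}

```text
t: 4.15
ee_pos: [553.0, 46.3, 38.8]
ee_rot: [0.0, 0.999, -0.052, 0.0]
force: [-4.1, -0.8, 14.8]
width: 0.008
```

Normal force has risen to 15 N, so the lid is against its stop. I'll ease off slightly and slide towards the ledge.

>>> {"api": "step_arm", "payload": {"steps": [[[255, 0.004, -0.0004, 0.0004, 0, 0, 0], [255, 0.005, -0.0005, 0, 0, 0, 0], [255, 0.005, -0.0005, 0, 0, 0, 0]]]}}

```text
t: 4.4
ee_pos: [566.5, 44.9, 39.1]
ee_rot: [0.0, 0.999, -0.052, -0.0]
force: [-7.2, -0.8, 10.2]
width: 0.01
```

```bash
python3 look.py 5
```

```text
4.4 [566.5  44.9  39.1] [-7.2 -0.8 10.2] [ 0.01  1.38 -0.02]
lid a 0.025647776208674648 c0 [588.3  46.1  39.4] std 1.02 23578 [530.1 -15.3  36.6] [629.7 108.8  43.3]
```

View pics/w5.png

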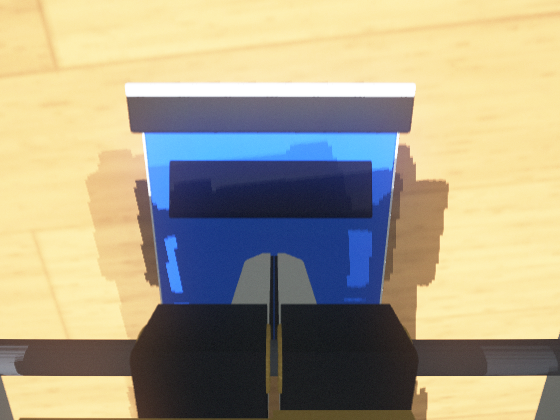

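The lid went along with the fingers by friction: its edge has gone from row ~108 to under the lip (near edge row 132), while the ledge hasn't moved relative to the fingers. I'll lighten the contact, slide up to the ledge (lower edge row 217) and finish the push there.

>>> {"api": "step_arm", "payload": {"steps": [[[255, 0, 0, 0.002, 0, 0, 0], [255, 0.006, -0.0006, 0.001, 0, 0, 0], [255, 0.006, -0.0006, 0, 0, 0, 0], [255, 0.004, -0.0004, 0, 0, 0, 0]]]}}

```text
t: 4.78
ee_pos: [583.6, 43.3, 41.5]
ee_rot: [-0.0, 0.999, -0.052, 0.0]
force: [-1.4, 0.3, 2.3]
width: 0.002
```

>>> {"api": "step_arm", "payload": {"steps": [[[255, 0.002, -0.0002, 0, 0, 0, 0], [255, 0.002, -0.0002, 0, 0, 0, 0]]]}}

```text
t: 4.95
ee_pos: [586.9, 42.9, 41.3]
ee_rot: [-0.0, 0.999, -0.052, -0.0]
force: [-1.2, -0.3, 1.7]
width: 0.002
```

```bash
python3 look.py 6
```

```text
4.95 [586.9  42.9  41.3] [-1.2 -0.3  1.7] [0.08 0.26 0.04]
lid a 0.02236515034103096 c0 [604.1  45.2  41.1] std 0.6 14457 [550.3 -16.5  38.7] [641.1 106.5  44.9]
```

View pics/w6.png

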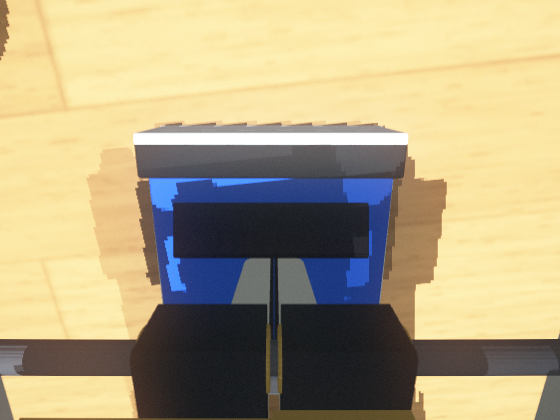

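The fingertips (row 257) are now at the foot of the ledge, whose lower edge is also at about row 257. I'll push until the stop shows in the force.

>>> {"api": "step_arm", "payload": {"steps": [[[255, 0.0015, -0.0002, 0, 0, 0, 0], [255, 0.0015, -0.0001, 0, 0, 0, 0]]]}}

```text
t: 5.17
ee_pos: [587.8, 42.8, 40.8]
ee_rot: [0.0, 0.999, -0.052, -0.002]
force: [-11.1, 1.6, 2.0]
width: 0.003
```

>>> {"api": "step_arm", "payload": {"steps": [[[255, 0.001, -0.0001, 0, 0, 0, 0], [255, 0.001, -0.0001, 0, 0, 0, 0]]]}}

```text
t: 5.33
ee_pos: [587.9, 42.8, 39.9]
ee_rot: [0.0, 0.999, -0.052, -0.005]
force: [-15.9, 2.0, 0.6]
width: 0.004
```

>>> {"api": "step_arm", "payload": {"steps": [[[255, 0.0015, -0.0002, 0.0005, 0, 0, 0], [255, 0.0015, -0.0002, 0.0005, 0, 0, 0], [255, 0, 0, 0, 0, 0, 0]]]}}

```text
t: 5.58
ee_pos: [588.1, 42.7, 39.7]
ee_rot: [0.0, 0.999, -0.051, -0.008]
force: [-22.2, 3.3, -0.7]
width: 0.003
```

The hard stop is confirmed: 22 N with under 0.3 mm of motion. Now I'll back off the ledge and lift clear.

>>> {"api": "step_arm", "payload": {"steps": [[[255, -0.005, 0.0005, 0, 0, 0, 0], [255, -0.003, 0.0003, 0.003, 0, 0, 0], [255, -0.001, 0.0001, 0.006, 0, 0, 0], [255, 0, 0, 0.02, 0, 0, 0], [255, 0, 0, 0.03, 0, 0, 0]]]}}

```text
t: 6.0
ee_pos: [584.8, 42.9, 101.0]
ee_rot: [0.0, 0.999, -0.052, -0.001]
force: [0.8, 0.3, 0.0]
width: 0.005
```

>>> {"api": "step_arm", "payload": {"steps": [[[255, -0.01, 0, 0.035, 0, 0, 0], [255, -0.01, 0, 0.035, 0, 0, 0], [255, -0.01, 0, 0.035, 0, 0, 0], [255, -0.01, 0, 0.02, 0, 0, 0], [255, 0, 0, 0, 0, 0, 0]]]}}

```text
t: 6.42
ee_pos: [546.8, 42.9, 232.2]
ee_rot: [-0.0, 0.999, -0.052, 0.004]
force: [0.1, -0.1, 0.5]
width: 0.006
```

```bash
python3 look.py 7; python3 - <<'E'
from rig import ctrl
from h import *
d={}
for n in ["scene","top"]:
    c=ctrl.camera(n);d[n]=c
    cv2.imwrite(f"pics/{n}7.png",c["pixels"][:,:,::-1])
pickle.dump(d,open("cams7.pkl","wb"))
E
```

```text
6.4167 [546.8  42.9 232.2] [ 0.1 -0.1  0.5] [ 0.02  0.06 -0.01]
lid a 0.025156825292191036 c0 [560.5  49.9  40.4] std 0.75 8933 [510.8 -15.5  36.9] [641.5 111.9  45.4]
```

View pics/w7.png

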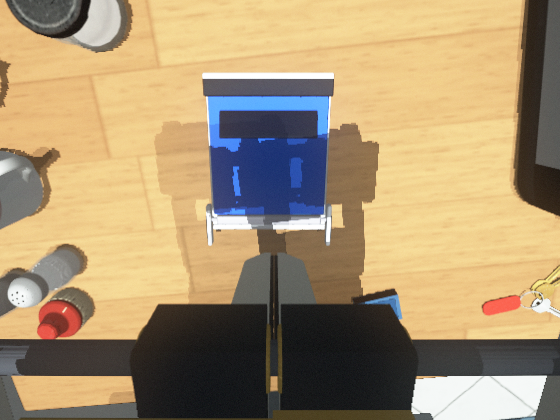

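View pics/scene7.png

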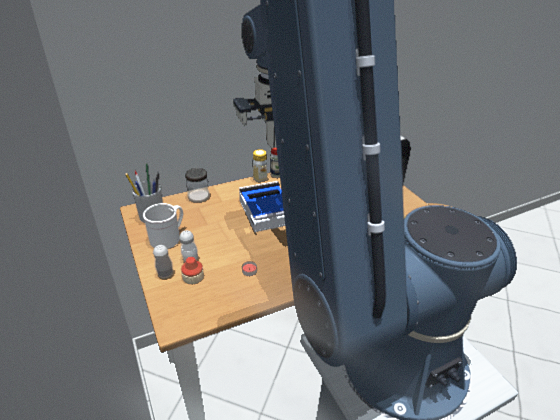

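The wrist view shows the lid flat and shut, its edge under the lip (near edge row 95), with the ledge's hinge side at about row 138. I'll check the slide by the ledge-to-lip distance (39 mm when fully home).

```bash
python3 - <<'E'
from h import *
c=pickle.load(open("w7.pkl","rb"))
cv2.imwrite("pics/w7c.png",cv2.resize(c["pixels"][60:250,190:350,::-1],None,fx=3,fy=3,interpolation=cv2.INTER_CUBIC))
for col in (230,268,305):
    g=c["pixels"][85:150,col].astype(int)[:,2]; print(col,list(g))
for col in (230,268,305):
    L=plane_h(c,col,95.5,47.5)
    for r in (137.5,138.5): 
        A=plane_h(c,col,r,39.5);print(col,r,((L-A)[:2]@[.9943,-.1058]).round(1))
E
```

```text
230 [np.int64(98), np.int64(101), np.int64(100), np.int64(98), np.int64(101), np.int64(96), np.int64(100), np.int64(99), np.int64(100), np.int64(97), np.int64(86), np.int64(217), np.int64(255), np.int64(255), np.int64(255), np.int64(255), np.int64(255), np.int64(255), np.int64(254), np.int64(255), np.int64(255), np.int64(255), np.int64(254), np.int64(254), np.int64(253), np.int64(222), np.int64(78), np.int64(74), np.int64(77), np.int64(79), np.int64(80), np.int64(75), np.int64(76), np.int64(79), np.int64(78), np.int64(79), np.int64(81), np.int64(75), np.int64(73), np.int64(73), np.int64(72), np.int64(73), np.int64(72), np.int64(73), np.int64(70), np.int64(71), np.int64(70), np.int64(74), np.int64(72), np.int64(75), np.int64(76), np.int64(76), np.int64(87), np.int64(197), np.int64(249), np.int64(249), np.int64(248), np.int64(248), np.int64(249), np.int64(249), np.int64(248), np.int64(248), np.int64(248), np.int64(248), np.int64(248)]
268 [np.int64(98), np.int64(101), np.int64(100), np.int64(103), np.int64(102), np.int64(101), np.int64(101), np.int64(102), np.int64(101), np.int64(100),
[... 1137 characters left out ...]
4(255), np.int64(254), np.int64(254), np.int64(224), np.int64(83), np.int64(77), np.int64(79), np.int64(81), np.int64(78), np.int64(81), np.int64(76), np.int64(78), np.int64(81), np.int64(77), np.int64(79), np.int64(78), np.int64(76), np.int64(78), np.int64(77), np.int64(77), np.int64(79), np.int64(79), np.int64(76), np.int64(80), np.int64(78), np.int64(77), np.int64(77), np.int64(76), np.int64(77), np.int64(71), np.int64(65), np.int64(124), np.int64(181), np.int64(183), np.int64(163), np.int64(126), np.int64(125), np.int64(118), np.int64(118), np.int64(118), np.int64(119), np.int64(117), np.int64(119)]
230 137.5 40.0
230 138.5 41.0
268 137.5 40.0
268 138.5 41.0
305 137.5 40.0
305 138.5 41.0
```

View pics/w7c.png

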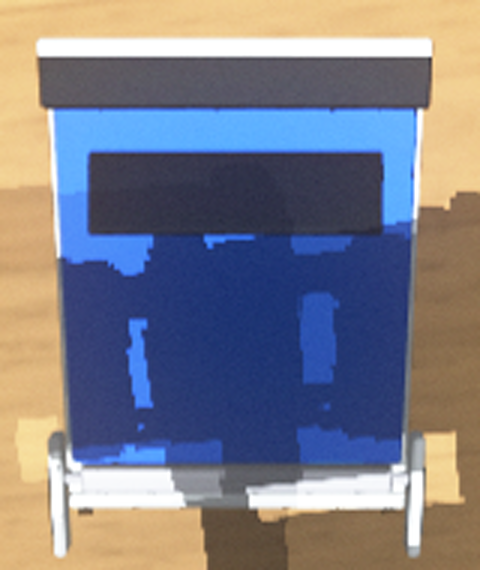

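View pics/top7.png

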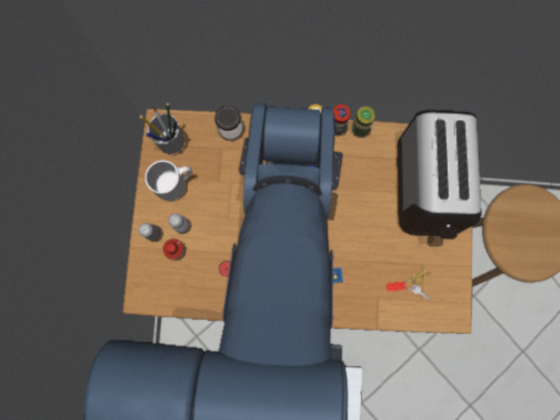

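The ledge-to-lip distance is 40 mm, or about 39 mm once allowing for the ledge's top edge hiding its foot from this camera. That puts the slide at about 15–16 mm, above the 12 mm needed. The bystanders sit where they were in the first top view: mug (168,180), shakers (147,231) and (178,222), timer (173,250), keys (410,287). The arm touches nothing, so I'm handing in.

```bash
python3 - <<'E'
from rig import ctrl
print(ctrl.state()["force"].round(1)); print(ctrl.finish_job())
E
```

```text
[-0.5 -0.2  0.3]
the job is handed in; nothing more can be done
None
```

The teaspoon case is shut and I handed the job in at about 6.5 s of the 32 s; the hand-in gave no verdict. With the fingers closed I folded the lid down from its outer face (1.05 rad to flat). I then slid it under the lip and pushed on the black ledge until it hit its stop, at 22 N with under 0.3 mm of movement.

**Last checks, hand withdrawn:**
- **Lid angle:** it stays flat, at about 0.025 rad in the wrist-camera fit. That is close to what the same camera read with the lid pressed on its stop, so it is mostly measuring error.
- **Slide:** the ledge-to-lip distance of 39–40 mm puts it at about 15–16 mm, against the 12 mm needed. The fingertip position at the stop gave about 14.6 mm, which agrees within the 2 mm calibration.
- **Tuck:** the free edge is hidden beneath the lip in the wrist view. I did not measure its height directly.
- **Contact:** the wrist force is about zero, and the gripper is about 190 mm above the case.
- **Bystanders:** by eye, all seven are where they were in the first top view; the arm partly hid the tea light and matchbox.

**Off plan:** most of the slide, about 13 mm, came from friction under the fingertips on the lid's top face. The ledge push only took up the last few millimetres to the stop.

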